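# Turn the spice carousel and load the free red pocket

### The job

Turn the spice carousel by its black knob until the red pocket points at the small red mark on the foot, in the middle of the gap in the steel rail. Then stand the spice jar with the beige label and the tan-topped lid upright in that red pocket and let go, leaving the carousel turned that way and the two other jars on the worktop where they are.

Things in the scene. Friction and masses are not known exactly. Their poses are not given: they have to be found in the camera images.
- turntable (a joint): Turning disc of the fixed carousel, rad: 0 when the red pocket points at the red mark (tab on the foot, 12 mm wide, middle of the rail gap), growing counterclockwise seen from above; starts at 0.6 to 1.3. Vertical axis, slight friction (0.06 N m), stays where left. Foot 236 mm across; steel rail 38 mm high, 121 mm from the axis, round back and sides, with a 90 degree gap towards the robot.
- knob (a point): Grip point, on the disc's axis, of the black bar knob, 154 mm above the worktop. Bar 40 mm long along the point's y, 14 mm thick along x, from 134 to 170 mm above the worktop: pinch from above, fingers closing along x. Turns with the disc; z up, -x points to the red pocket. The disc carries two jars fixed to it (tops 124 mm above the worktop).
- red_pocket (a point): Centre of the floor of the empty red pocket on the disc, 19 mm above the worktop, 78 mm from the axis; turns with the disc. A red ring 10 mm high, 54 mm across inside at the bottom, 62 mm at the top. Three more pockets, white, follow at 90 degree steps: two hold jars, the empty white one is not to be used.
- jar_beige: The spice jar to load: clear round jar with a beige label and a dark lid with a tan top, 41 mm in diameter, 105 mm high, 0.11 kg, standing on the worktop left of the carousel (an extractor hood hangs over the hob farther left and back). Origin at the centre of its underside, z up along the jar.
- jar_dark1: Bystander: a jar of the same size with a dark blue label and a dark lid, standing in a row (centres 70 mm or more apart, running away from the robot) with the beige one. Origin as for the beige jar.
- jar_dark2: Bystander: the second jar with a dark blue label and dark lid, the same in every way.

How it is judged:
On the way:
1. the red pocket is turned to the red mark (within 12 degrees) and at rest, while the beige jar is still away from the carousel's pocket (100 mm or more) (value of joint turntable between -0.21 and 0.21 rad and velocity of joint turntable between -0.1 and 0.1 rad/s and horizontal distance between jar_beige and red_pocket above 0.1 m), for 0.2 s.
At the end, for the whole second after the job is handed in: The red pocket points at the red mark within 12 degrees; the beige jar stands in it upright (within 7 degrees), on its floor (within 5 mm) and within 12 mm of its centre, at rest; the two dark jars stand upright within 30 mm of where they were (value of joint turntable between -0.21 and 0.21 rad and horizontal distance between jar_beige and red_pocket below 0.012 m and z of jar_beige in the frame of red_pocket between -0.005 and 0.005 m and angle between each of jar_beige, jar_dark1, jar_dark2's own z axis and vertical below 0.12 rad and linear speed of jar_beige below 0.02 m/s and distance of each of jar_dark1, jar_dark2 from where it was at the start of the episode below 0.03 m); the robot touches nothing.
It fails at once if a dark-labelled jar is lifted or knocked away (more than 60 mm) (distance of any of jar_dark1, jar_dark2 from where it was at the start of the episode above 0.06 m).
It also fails if it takes over 48 s, if anything falls off the work surface, if the arm or the gripper's body presses on something with over 40 N, if the wrist force passes 120 N, or if a joint passes its speed limit or range.

### The arm

A 6-joint arm with a two-finger parallel gripper is mounted at the origin on a cart in front of the work surface, level with it; the furniture and walls round the work are solid. World frame = base frame: x ahead of the robot, y to its left, z up, the work surface at z = 0. Lengths are in m, angles in rad, forces in N, time in s.
With the tool pointing down it reaches from about 0.275 to 0.725 m from the base axis. Payload 15.9 kg.
Tool frame: the origin (TCP) lies on the centre line of the jaws, within the pads' length; the fingertips stand 19 mm ahead of it and the grasp point (between the pads) is the TCP; z points along the fingers, y is the direction in which the jaws open and shut (so a half turn about z gives the same grasp; the last joint's range is limited). The gripper opens to 85 mm and grips with 20 to 120 N. Pads are 22 mm wide; open, the fingers measure 114 mm over their backs; the gripper's body (76 mm by 85 mm) begins 54 mm behind the grasp point. The pads swing forward as they close: fully open they stand 13 mm farther back than shut.
Start: joints at [1.169, 0.213, -0.034, 1.323, 0, 1.571], TCP at [0.196, 0.46, 0.25] pointing down, gripper open.
Joint ranges: [-2.98, 2.98], [-0.74, 1.72], [-1.14, 1.35], [-2.1, 2.04], [-1.57, 1.44], [-3.14, 3.14]. Speed limits (rad/s): [1.89, 1.89, 2.39, 2.57, 3.14, 3.14].

### API

Orientations are given as a rotation vector (axis times angle).
In Python, from rig import sense, read_camera, get_calibration, close_job gives the robot as it stands. The module is installed in compiled form; this text tells all that it offers.
- The arm moves only by the tool carry_out, never from a script. Its argument "plan" is a list of rows, each a list of 2 entries, a list of its own where there are three numbers: the shift along the tool's x, y, z in m, then the turn about the tool's z in rad. In form: [[[tx, ty, tz], twist], ...]. A call has 1 to 20 rows; each row shifts and turns the commanded pose from where the row before left it, along the tool's axes as they then stand; what a row does not reach is not made up. A row lasts 1/10 s, in which the tool goes at most 50 mm and 8.59 degrees, less where a joint would pass 70% of its speed; a pose out of reach is approached as far as the arm can. A call with a gripper value outside its range is refused whole. "gripper" is the gripper's target within -1 to 1 (fully open at 1, half-way at 0, shut at -1), set as the call begins (left out, the last holds). The fingers move at their own pace and stop on an object; the grip force is fixed at half the most. Time passes only in rows, so rows that do not move let the fingers close. It gives the time, the measured TCP pose, the force and the opening at its end, in the units of the state.
- sense(): the state, without advancing time (a new reading comes with each control period).
- read_camera(name): name is "side" or "top" or "wrist"; returns (picture, depth): 480x640x3 uint8, red, green, blue; 480x640 float32, m along the optical axis (not along the pixel's ray), 0 where there is no reading.
- get_calibration(name): a dict with "camera_matrix" (3x3 intrinsics, pixels), "R" (3x3) and "t" (3): a world point X has camera coordinates R X + t. Camera axes: x right, y down, z forward; pixel columns grow to the right and rows downward; lengths in m; the calibration is good to about 2 mm. A picture is of the moment at which its call begins: read the wrist's pose just before it. get_calibration takes no time and is no camera call; for the wrist camera it gives the pose at the moment of the call.
- close_job(): hands the job in, once; it reports no verdict.
The state is a dict: "time": time; "joint_pos": joint angles; "dq": joint speeds; "joint_efforts": joint torques, N m; "tcp_pos": TCP position; "eef_rot": TCP orientation; "ft_force": force on the tool from outside, world axes, zero at the start; "torque": the same for the moment, N m; "grip_width": opening from 0.0 (shut) to 1.0 (fully open).
Only numpy, scipy, OpenCV 4.12 (cv2) and the standard library are available. Lean on these libraries where they do the work, as an engineer would, in place of code of your own. Each camera call takes 0.05 s, during which the arm holds its last target.

## Working session

There is one attempt and no reset: what is moved stays moved. The work goes in short steps, Python scripts to look and compute and a tool call to move; the robot and the scene stay as the last step left them, time stands still between calls to the robot, and variables do not carry over. Pictures are saved under pics/ and viewed, and the job is handed in when it is done.

Besides the shell and the picture viewer there is one more tool, called as a command line: name --argument value ..., lists and objects as JSON in quotes. carry_out: Moves the arm, as the interface text tells. Its arguments: {"type":"object","properties":{"plan":{"type":"array","items":{"type":"array"}},"gripper":{"type":"number"}},"required":["plan"]}

```bash
mkdir -p pics
python3 - <<'E'
from rig import *
import cv2
s=sense();print({k:s[k] for k in('time','tcp_pos','eef_rot','ft_force','grip_width')})
for n in('side','top','wrist'):
    c=get_calibration(n);p,d=read_camera(n)
    import numpy as np
    np.savez(f'{n}0.npz',p=p,d=d,**{k:c[k] for k in('camera_matrix','R','t')})
    cv2.imwrite(f'pics/{n}0.png',p[...,::-1]);print(n,-np.array(c['R']).T@c['t'])
E
```

```text
{'time': 0.0, 'tcp_pos': array([0.19540117, 0.4598923 , 0.24980554]), 'eef_rot': array([-6.26845167e-01, -3.07816118e+00,  1.74011283e-03]), 'ft_force': array([-0.17707822,  0.01269997,  0.19964355]), 'grip_width': 1.003179750959299}
side [0.3409048  0.51829568 0.72380329]
top [ 0.33806479 -0.06556053  0.95854774]
wrist [0.1259744  0.48995625 0.37261756]
```

View pics/side0.png

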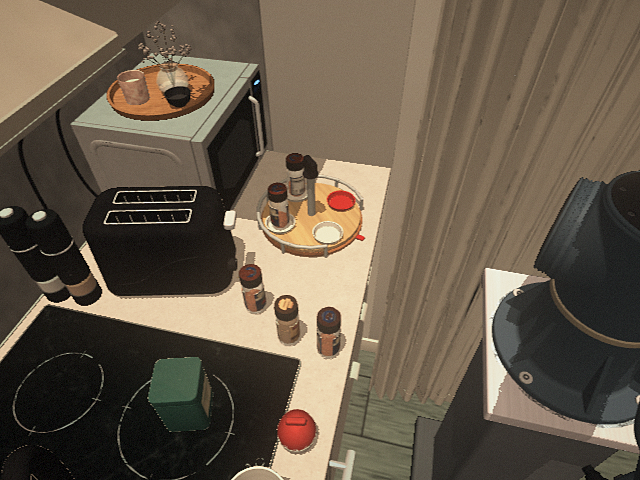

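View pics/top0.png

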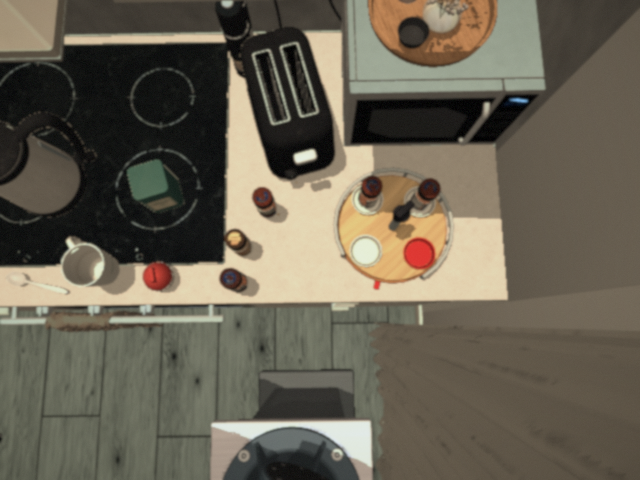

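View pics/wrist0.png

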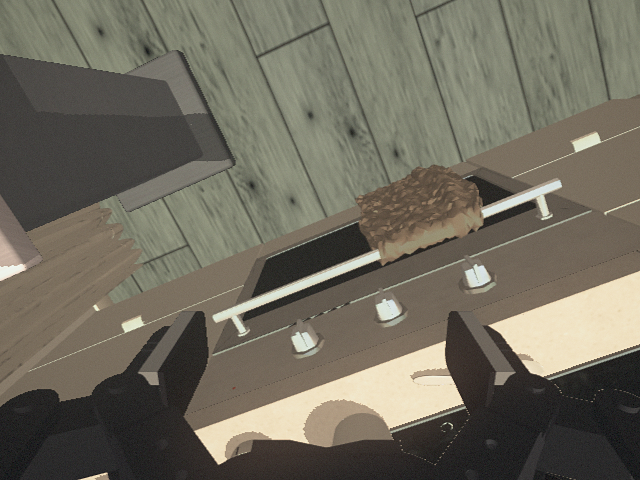

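The top view shows the beige jar (tan top) at about (237,241), with dark jars at (264,201) and (233,279). The knob is at about (402,217), the red pocket at (419,253) and the mark at (377,285).

```bash
cat > h.py <<'E'
import numpy as np,cv2
def cloud(f):
    z=np.load(f);d=z['d'];K=z['camera_matrix'];v,u=np.mgrid[:480,:640]
    c=np.stack([(u-K[0,2])/K[0,0]*d,(v-K[1,2])/K[1,1]*d,d],-1)
    return z['p'],(c-z['t'])@z['R'],d>0
E
python3 - <<'E'
from h import *
for n in('top','side'):
    p,X,ok=cloud(n+'0.npz'); print(n)
    h=cv2.cvtColor(p,cv2.COLOR_RGB2HSV)
    red=ok&((h[...,0]<6)|(h[...,0]>174))&(h[...,1]>190)&(h[...,2]>120)
    nn,l,st,ce=cv2.connectedComponentsWithStats(red.astype('uint8'))
    for i in range(1,nn):
        if st[i,4]>12: m=l==i;print('red',ce[i].round(),st[i,4],X[m].mean(0).round(4),X[m].min(0).round(3),X[m].max(0).round(3))
    # blobs above the table at jar heights
    for lo,hi,nm in((.095,.115,'jartops'),(.116,.13,'carjars'),(.14,.185,'knob')):
        m=ok&(X[...,2]>lo)&(X[...,2]<hi)&(X[...,0]>.25)&(X[...,0]<.75)&(X[...,1]<.3)&(X[...,1]>-.5)
        nn,l,st,ce=cv2.connectedComponentsWithStats(m.astype('uint8'))
        for i in range(1,nn):
            if st[i,4]>15:
                q=l==i;P=X[q];(cx,cy),r=cv2.minEnclosingCircle(P[:,:2].astype('f4'))
                print(nm,ce[i].round(),st[i,4],P.mean(0).round(4),'circ',round(cx,4),round(cy,4),round(r,4),'rgb',p[q].mean(0).round())
    # foot/disc circle
    m=ok&(X[...,2]>-.02)&(X[...,2]<.01)&(X[...,0]>.3)&(X[...,0]<.6)&(abs(X[...,1])<.15); print('table z',np.median(X[m][:,2]))
E
```

```text
top
red [419. 253.] 632 [ 0.4815 -0.268   0.0195] [ 0.451 -0.295  0.014] [ 0.51  -0.238  0.03 ]
jartops [407. 129.] 540 [ 0.7175 -0.2384  0.105 ] circ 0.7281 -0.2401 0.1259 rgb [28. 26. 24.]
jartops [257. 128.] 27 [0.7239 0.061  0.1065] circ 0.7251 0.0627 0.0196 rgb [136. 123. 103.]
jartops [522. 226.] 982 [ 0.5201 -0.4483  0.1051] circ 0.5279 -0.4489 0.1999 rgb [98. 89. 76.]
jartops [493. 128.] 138 [ 0.7171 -0.4079  0.1048] circ 0.7196 -0.4109 0.0319 rgb [16. 15. 13.]
jartops [325. 148.] 88 [ 0.6806 -0.0735  0.1051] circ 0.6897 -0.0725 0.0274 rgb [27. 25. 23.]
jartops [467. 137.] 30 [ 0.6987 -0.3555  0.1045] circ 0.7 -0.3562 0.0051 rgb [89. 83. 73.]
jartops [280. 159.] 110 [0.6579 0.0155 0.1052] circ 0.6683 0.018 0.0314 rgb [19. 18. 17.]
jartops [149. 181.] 1203 [0.6156 0.2672 0.1113] circ 0.618 0.2713 0.0445 rgb [74. 97. 79.]
jartops [262. 197.] 349 [0.5827 0.0503 0.1037] circ 0.5844 0.0504 0.0213 rgb [98. 62. 53.]
jartops [368. 195.] 51 [ 0.5821 -0.1552  0.1065] circ 0.5918 -0.1591 0.0197 rgb [90. 67. 51.]
jartops [422. 197.] 59 [ 0.5779 -0.2605  0.1056] circ 0.5845 -0.2657 0.0191
[... 3695 characters left out ...]
[119. 102.  82.]
carjars [311. 180.] 27 [ 0.5373 -0.2089  0.1212] circ 0.538 -0.2109 0.0077 rgb [99. 87. 72.]
carjars [277. 190.] 248 [ 0.5956 -0.1597  0.1234] circ 0.5966 -0.1632 0.0226 rgb [66. 42. 33.]
carjars [194. 251.] 400 [0.6913 0.038  0.123 ] circ 0.7059 0.0164 0.0648 rgb [31. 26. 21.]
knob [254. 165.] 7346 [ 0.6395 -0.2065  0.1655] circ 0.5406 -0.1957 0.3324 rgb [75. 65. 54.]
knob [434. 161.] 769 [ 0.2906 -0.2766  0.1631] circ 0.2889 -0.2763 0.045 rgb [118. 101.  81.]
knob [310. 166.] 230 [ 0.5368 -0.2087  0.1596] circ 0.5391 -0.2127 0.0204 rgb [48. 39. 31.]
knob [230. 219.] 188 [ 0.6473 -0.0336  0.1461] circ 0.6475 -0.0366 0.0213 rgb [213. 201. 177.]
table z -8.508218062717822e-05
```

```bash
cat >> h.py <<'E'
from scipy.spatial.transform import Rotation as Ro
def delta(target,yaw=None):
    """tool-frame shift to target and twist (about tool z) so tool y has world yaw (mod pi)"""
    from rig import sense
    s=sense();R=Ro.from_rotvec(s['eef_rot']).as_matrix();y=np.arctan2(R[1,1],R[0,1])
    tw=0 if yaw is None else -((yaw-y+np.pi/2)%np.pi-np.pi/2)
    R2=R@Ro.from_rotvec([0,0,tw]).as_matrix()
    d=np.array(target)-s['tcp_pos']
    print('t',round(s['time'],2),'tcp',s['tcp_pos'].round(4),'yawy',np.degrees(y).round(1),'j',np.degrees(s['joint_pos']).round(0),'tilt z',R[:,2].round(4),'grip',round(s['grip_width'],3),'F',s['ft_force'].round(1))
    print('world d',d.round(4),'twist',round(tw,4),'shift before twist',(R.T@d).round(4),'after twist',(R2.T@d).round(4))
E
python3 - <<'E'
from h import *
A=np.array([.5385,-.212])
for n in('top','side'):
    p,X,ok=cloud(n+'0.npz'); h=cv2.cvtColor(p,cv2.COLOR_RGB2HSV)
    m=ok&((h[...,0]<10)|(h[...,0]>170))&(h[...,1]>120)&(X[...,0]>.39)&(X[...,0]<.435)&(X[...,1]>-.25)&(X[...,1]<-.14)
    q=X[m][:,:2];print(n,'mark',len(q),q.mean(0),X[m][:,2].mean(),np.degrees(np.arctan2(*(q.mean(0)-A)[::-1])))
    m=ok&(X[...,2]>.16)&(X[...,2]<.178)&(np.hypot(X[...,0]-A[0],X[...,1]-A[1])<.04)
    q=X[m][:,:2].astype('f4');r=cv2.minAreaRect(q);print('knob',len(q),q.mean(0),r)
    w,V=np.linalg.eigh(np.cov(q.T));print(np.degrees(np.arctan2(V[1,1],V[0,1])))
    # rail
    m=ok&(X[...,2]>.032)&(X[...,2]<.043);rr=np.hypot(X[...,0]-A[0],X[...,1]-A[1]);m&=(rr>.105)&(rr<.135);q=X[m][:,:2]
    s=np.linalg.lstsq(np.c_[2*q,np.ones(len(q))],(q**2).sum(1),rcond=None)[0];print('rail c',s[:2],np.sqrt(s[2]+s[:2]@s[:2]))
    a=np.sort(np.degrees(np.arctan2(q[:,1]-A[1],q[:,0]-A[0]))%360);g=np.diff(a);i=g.argsort()[-3:];print([(a[k].round(1),a[k+1].round(1)) for k in i])
delta([.5385,-.212,.25],np.radians(45))
E
```

```text
top mark 45 [ 0.41922907 -0.17847987] 0.004746844806865097 164.30241327720185
knob 180 [ 0.53771025 -0.21189108] ((0.53868168592453, -0.21254083514213562), (0.014184936881065369, 0.04003852233290672), 41.70208740234375)
131.85899618971393
rail c [ 0.53820135 -0.2122861 ] 0.12004464036194172
[(np.float64(351.3), np.float64(352.2)), (np.float64(304.0), np.float64(324.0)), (np.float64(120.6), np.float64(206.9))]
side mark 42 [ 0.41923561 -0.17912124] 0.005469549280473386 164.5875560323665
knob 121 [ 0.53712267 -0.21067315] ((0.5373032689094543, -0.2139590084552765), (0.01601518504321575, 0.03908495604991913), 39.04451370239258)
134.39272417749712
rail c [ 0.53823917 -0.21362359] 0.12007912023430244
[(np.float64(324.4), np.float64(342.2)), (np.float64(276.1), np.float64(312.9)), (np.float64(120.4), np.float64(207.7))]
t 0.15 tcp [0.1954 0.46   0.2499] yawy 67.0 j [67. 12. -2. 76.  0. 90.] tilt z [-3.e-04 -7.e-04 -1.e+00] grip 0.999 F [-0.2  0.  -0.7]
world d [ 3.431e-01 -6.720e-01  1.000e-04] twist 0.3836 shift before twist [-5.785e-01 -4.843e-01  3.000e-04] after twist [-7.177e-01 -2.326e-01  3.000e-04]
```

carry_out --plan '[[[0,0,0],0.137],[[0,0,0],0.137],[[0,0,0],0.136],[[-0.02,-0.006,0],0],[[-0.04,-0.0125,0],0],[[-0.042,-0.0125,0],0],[[-0.042,-0.0125,0],0],[[-0.042,-0.0125,0],0],[[-0.042,-0.0125,0],0],[[-0.042,-0.0125,0],0],[[-0.042,-0.0125,0],0],[[-0.042,-0.0125,0],0],[[-0.042,-0.0125,0],0],[[-0.042,-0.0125,0],0],[[-0.042,-0.0125,0],0],[[-0.042,-0.0125,0],0],[[-0.042,-0.0125,0],0],[[-0.042,-0.0125,0],0],[[-0.042,-0.0125,0],0],[[-0.042,-0.0125,0],0]]' --gripper 1

```text
time: 2.15
tcp_pos: [0.5213, -0.1841, 0.2501]
eef_rot: [-1.241, -2.886, -0.0]
ft_force: [0.7, 0.6, 0.2]
grip_width: 1.001
```

```bash
python3 -c "
from h import *
delta([.5383,-.2127,.155],np.radians(43.5))"
```

```text
t 2.15 tcp [ 0.5213 -0.1841  0.2501] yawy 43.5 j [-19.  19.   6.  78.   0.  27.] tilt z [-2.e-04  2.e-04 -1.e+00] grip 1.001 F [0.7 0.6 0.2]
world d [ 0.017  -0.0286 -0.0951] twist -0.0005 shift before twist [-0.0325 -0.0074  0.0951] after twist [-0.0325 -0.0074  0.0951]
```

carry_out --plan '[[[-0.029,-0.007,0],0],[[0,0,0],0],[[0,0,0],0]]'

```text
time: 2.45
tcp_pos: [0.5356, -0.2083, 0.2497]
eef_rot: [-1.241, -2.885, -0.0]
ft_force: [-0.1, 0.2, -0.7]
grip_width: 1.0
```

```bash
python3 -c "
from h import *
delta([.5383,-.2127,.155],np.radians(43.5))
from rig import *
p,d=read_camera('wrist');cv2.imwrite('pics/w1.png',p[...,::-1])"
```

```text
t 2.45 tcp [ 0.5356 -0.2083  0.2497] yawy 43.4 j [-21.  21.  10.  79.   0.  25.] tilt z [-1.1e-03  6.0e-04 -1.0e+00] grip 1.0 F [-0.1  0.2 -0.7]
world d [ 0.0027 -0.0044 -0.0947] twist -0.0012 shift before twist [-0.0051 -0.001   0.0946] after twist [-0.0051 -0.001   0.0946]
```

View pics/w1.png

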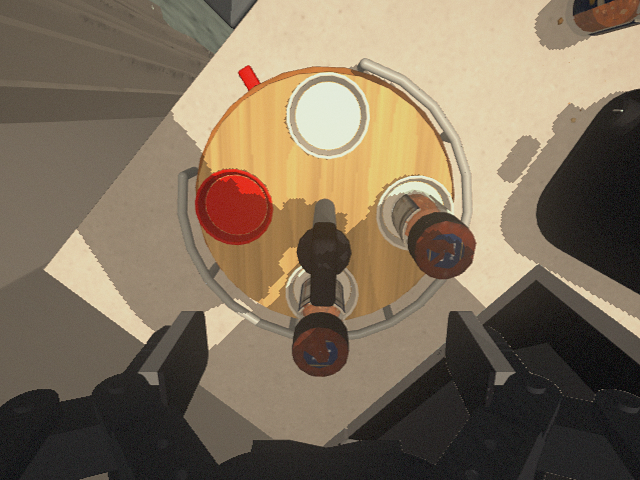

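The knob bar, at about (325,265), runs along the image's vertical and sits between the fingers. The red pocket is to the left at (235,205), so the grip yaw is right and I can descend.

carry_out --plan '[[[-0.005,-0.001,0],0],[[0,0,0.025],0],[[0,0,0.03],0],[[0,0,0.03],0],[[0,0,0.0095],0],[[0,0,0],0],[[0,0,0],0]]'

```text
time: 3.2
tcp_pos: [0.5391, -0.2124, 0.1573]
eef_rot: [1.239, 2.885, 0.0]
ft_force: [-0.7, 0.3, -0.4]
grip_width: 0.997
```

carry_out --plan '[[[0,0,0],0],[[0,0,0],0],[[0,0,0],0],[[0,0,0],0],[[0,0,0],0],[[0,0,0],0],[[0,0,0],0],[[0,0,0],0]]' --gripper -1

```text
time: 4.0
tcp_pos: [0.538, -0.2132, 0.1561]
eef_rot: [-1.242, -2.886, 0.003]
ft_force: [-6.3, -5.5, 6.1]
grip_width: 0.152
```

```bash
python3 -c "
from h import *
delta([.5383,-.2127,.155],np.radians(164.4))"
```

```text
t 4.0 tcp [ 0.538  -0.2132  0.1561] yawy 43.4 j [-22.  23.  -0.  66.  -0.  25.] tilt z [-8.0e-04 -1.6e-03 -1.0e+00] grip 0.152 F [-6.3 -5.5  6.1]
world d [ 0.0003  0.0005 -0.0011] twist 1.0305 shift before twist [0.0001 0.0006 0.0011] after twist [0.0006 0.0002 0.0011]
```

Gripped (opening about 13 mm). Turning clockwise by 1.035 rad.

carry_out --plan '[[[0,0,0],0.045],[[0,0,0],0.09],[[0,0,0],0.09],[[0,0,0],0.09],[[0,0,0],0.09],[[0,0,0],0.09],[[0,0,0],0.09],[[0,0,0],0.09],[[0,0,0],0.09],[[0,0,0],0.09],[[0,0,0],0.09],[[0,0,0],0.06],[[0,0,0],0.03],[[0,0,0],0],[[0,0,0],0],[[0,0,0],0]]'

```text
time: 5.6
tcp_pos: [0.5407, -0.2125, 0.1562]
eef_rot: [2.503, 1.894, 0.005]
ft_force: [18.0, -0.4, -8.3]
grip_width: 0.158
```

carry_out --plan '[[[0,0,0],0],[[0,0,0],0],[[0,0,0],0],[[0,0,0],0],[[0,0,0],0],[[0,0,-0.02],0],[[0,0,-0.04],0],[[0,0,-0.04],0],[[0,0,0],0]]' --gripper 1

```text
time: 6.5
tcp_pos: [0.5401, -0.213, 0.2611]
eef_rot: [2.501, 1.891, 0.006]
ft_force: [0.6, -0.2, -0.6]
grip_width: 1.0
```

Run:
```python
from h import *
from rig import *
delta([.502,.1025,.25],np.radians(74.4))
for n in('top','side'):
    c=get_calibration(n);p,d=read_camera(n)
    np.savez(f'{n}1.npz',p=p,d=d,**{k:c[k] for k in('camera_matrix','R','t')})
    cv2.imwrite(f'pics/{n}1.png',p[...,::-1])
    p,X,ok=cloud(n+'1.npz')
    h=cv2.cvtColor(p,cv2.COLOR_RGB2HSV)
    red=ok&((h[...,0]<6)|(h[...,0]>174))&(h[...,1]>180)&(h[...,2]>90)&(X[...,0]>.35)&(X[...,1]<-.1)&(X[...,2]>.01)
    q=X[red];(cx,cy),r=cv2.minEnclosingCircle(q[:,:2].astype('f4'))
    print(n,len(q),q.mean(0),cx,cy,r,[np.degrees(np.arctan2(b+.2127,a-.5383)) for a,b in((cx,cy),q.mean(0)[:2])])
```

```text
t 6.5 tcp [ 0.5401 -0.213   0.2611] yawy -15.8 j [-22.  22.  12.  80.  -0.  84.] tilt z [ 0.0068 -0.0027 -1.    ] grip 1.0 F [ 0.6 -0.2 -0.6]
world d [-0.0381  0.3155 -0.0111] twist 1.567 shift before twist [ 0.2932 -0.1228  0.01  ] after twist [-0.1217 -0.2937  0.01  ]
top 0 [nan nan nan] 0.0 0.0 0.0 [np.float64(158.43939717802786), np.float64(nan)]
side 485 [ 0.4656623  -0.19993308  0.02236724] 0.4666194021701813 -0.19772739708423615 0.03821903094649315 [np.float64(168.20172646424754), np.float64(170.0314187097484)]<stdin>:12: RuntimeWarning: Mean of empty slice.
  ret = um.true_divide(
```

View pics/side1.png

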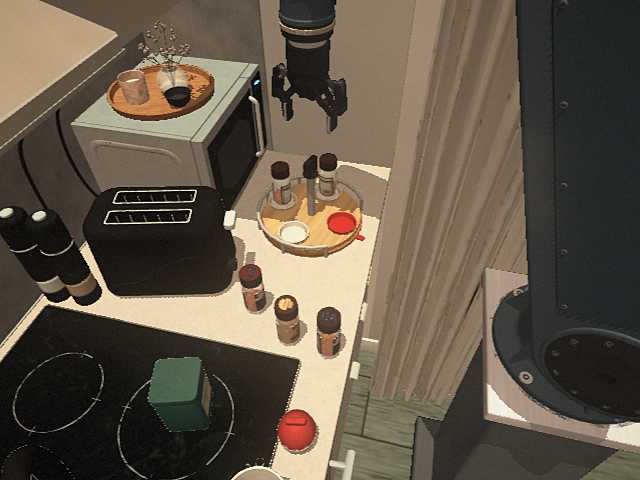

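The side view shows the red pocket at (343,223), just above the mark at (360,237). The dark and beige jars are untouched. Next I move over the beige jar.

carry_out --plan '[[[0.0293,-0.0123,0],0],[[0.0377,-0.0158,0],0],[[0.0377,-0.0158,0],0],[[0.0377,-0.0158,0],0],[[0.0377,-0.0158,0],0],[[0.0377,-0.0158,0],0],[[0.0377,-0.0158,0],0],[[0.0377,-0.0157,0],0],[[0,0,0],-0.132],[[0,0,0],-0.132],[[0,0,0],-0.132],[[0,0,0],-0.132],[[0,0,0],-0.132],[[0,0,0],-0.132],[[0,0,0],-0.132],[[0,0,0],-0.132],[[0,0,0],-0.132],[[0,0,0],-0.132],[[0,0,0],-0.132],[[0,0,0],-0.122]]'

```text
time: 8.6
tcp_pos: [0.4997, 0.103, 0.2545]
eef_rot: [-0.419, -3.112, 0.001]
ft_force: [-0.2, -0.1, 0.1]
grip_width: 1.002
```

carry_out --plan '[[[0,0,0],0],[[0,0,0],0]]'

```text
time: 8.8
tcp_pos: [0.4999, 0.1031, 0.2551]
eef_rot: [-0.433, -3.11, 0.001]
ft_force: [0.3, 0.2, 0.2]
grip_width: 1.0
```

Run:
```python
from h import *
from rig import *
delta([.5015,.102,.066],np.radians(74.4))
for n in('top','wrist'):
    c=get_calibration(n);p,d=read_camera(n)
    np.savez(f'{n}2.npz',p=p,d=d,**{k:c[k] for k in('camera_matrix','R','t')})
    cv2.imwrite(f'pics/{n}2.png',p[...,::-1])
    p,X,ok=cloud(n+'2.npz')
    h=cv2.cvtColor(p,cv2.COLOR_RGB2HSV)
    red=ok&((h[...,0]<6)|(h[...,0]>174))&(h[...,1]>180)&(h[...,2]>90)&(X[...,0]>.35)&(X[...,0]<.6)&(X[...,1]<-.1)&(X[...,2]>.01)
    if red.sum()>20:
        q=X[red];(cx,cy),r=cv2.minEnclosingCircle(q[:,:2].astype('f4'))
        print(n,len(q),q.mean(0),cx,cy,r,[np.degrees(np.arctan2(b+.2127,a-.5383)) for a,b in((cx,cy),q.mean(0)[:2])])
    m=ok&(X[...,2]>.085)&(X[...,2]<.13)&(X[...,0]>.38)&(X[...,0]<.63)&(X[...,1]<.16)&(X[...,1]>-.35)
    nn,l,st,ce=cv2.connectedComponentsWithStats(m.astype('uint8'))
    for i in range(1,nn):
        if st[i,4]>100:
            q=X[l==i];print(n,ce[i].round(),st[i,4],q.mean(0).round(4),[round(float(v),4) for v in np.ravel(cv2.minEnclosingCircle(q[q[:,2]>q[:,2].max()-.008][:,:2].astype('f4'))[0])])
```

```text
t 8.8 tcp [0.4999 0.1031 0.2551] yawy 74.2 j [12. 13.  0. 77. -0. 27.] tilt z [-1.3e-03 -3.0e-04 -1.0e+00] grip 1.0 F [0.3 0.2 0.2]
world d [ 0.0016 -0.0011 -0.1891] twist -0.0043 shift before twist [-0.0021 -0.0005  0.1891] after twist [-0.0021 -0.0005  0.1891]
top 701 [ 0.46461795 -0.1934494   0.01965759] 0.4638906717300415 -0.19217264652252197 0.03120158053934574 [np.float64(164.5773791313426), np.float64(165.35787450626844)]
top [408. 180.] 450 [ 0.6088 -0.2316  0.1172] [0.6131, -0.2344]
top [262. 198.] 376 [0.5818 0.05   0.1026] [0.5841, 0.0508]
top [438. 227.] 474 [ 0.5142 -0.2843  0.118 ] [0.5169, -0.2869]
top [234. 241.] 309 [0.497  0.1023 0.1023] [0.5016, 0.103]
top [230. 278.] 400 [0.4252 0.1086 0.1029] [0.4261, 0.1107]
wrist 2018 [ 0.47323547 -0.18708767  0.02051039] 0.4680488407611847 -0.1904287040233612 0.03304954990744591 [np.float64(162.41014096797704), np.float64(158.51316749655638)]
wrist [303. 115.] 3182 [0.4283 0.1082 0.1042] [0.4287, 0.1078]
wrist [324. 225.] 2745 [0.502 0.101 0.103] [0.5043, 0.1004]
wrist [289. 339.] 2482 [0.5825 0.0505 0.1019] [0.5861, 0.0481]
```

View pics/wrist2.png

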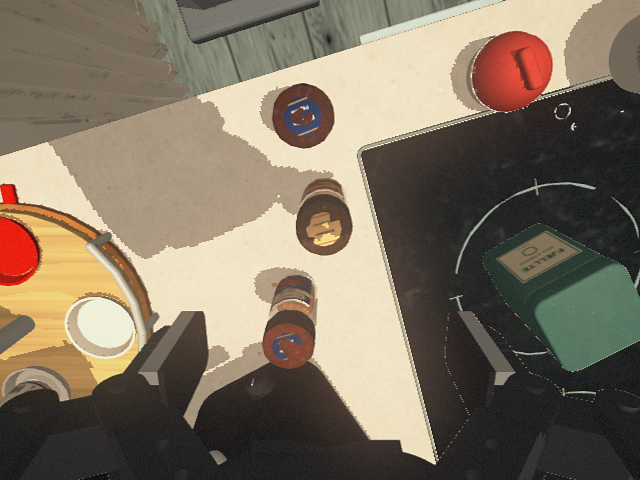

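View pics/top2.png

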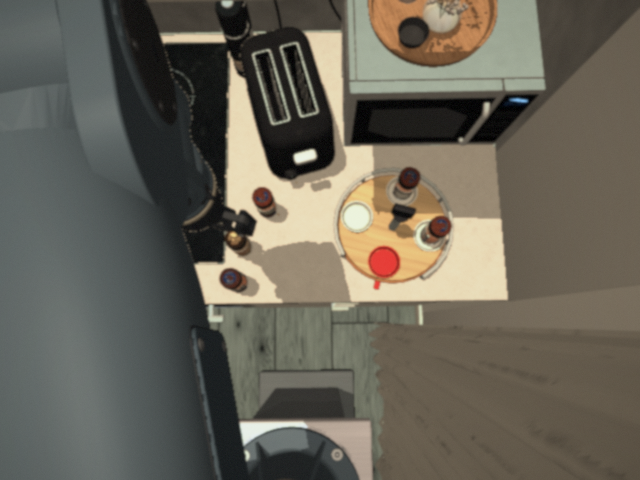

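The carousel now reads within about 1–2° of the mark: red ring at (384,262), mark at (377,285). The beige jar is centred between the fingers. Descending.

carry_out --plan '[[[-0.002,0,0.015],0],[[0,0,0.035],0],[[0,0,0.04],0],[[0,0,0.04],0],[[0,0,0.035],0],[[0,0,0.017],0],[[0,0,0.006],0],[[0,0,0],0],[[0,0,0],0],[[0,0,0],0]]'

```text
time: 9.9
tcp_pos: [0.503, 0.1028, 0.069]
eef_rot: [0.427, 3.111, 0.001]
ft_force: [0.3, 0.5, 0.7]
grip_width: 0.999
```

carry_out --plan '[[[0,0,0],0],[[0,0,0],0],[[0,0,0],0],[[0,0,0],0],[[0,0,0],0],[[0,0,0],0],[[0,0,0],0],[[0,0,0],0]]' --gripper -1

```text
time: 10.7
tcp_pos: [0.5024, 0.1025, 0.0682]
eef_rot: [0.427, 3.112, -0.0]
ft_force: [-1.2, -1.1, 4.9]
grip_width: 0.466
```

```bash
python3 -c "
from h import *
from rig import *
delta([.4635,-.192,.25],np.radians(74.4))
p,d=read_camera('wrist');cv2.imwrite('pics/w3.png',p[...,::-1])
"
```

```text
t 10.7 tcp [0.5024 0.1025 0.0682] yawy 74.4 j [ 12.  20. -19.  51.  -0.  27.] tilt z [ 6.e-04 -1.e-04 -1.e+00] grip 0.466 F [-1.2 -1.1  4.9]
world d [-0.0389 -0.2945  0.1818] twist -0.0007 shift before twist [-0.042  -0.2941 -0.1818] after twist [-0.0418 -0.2942 -0.1818]
```

View pics/w3.png

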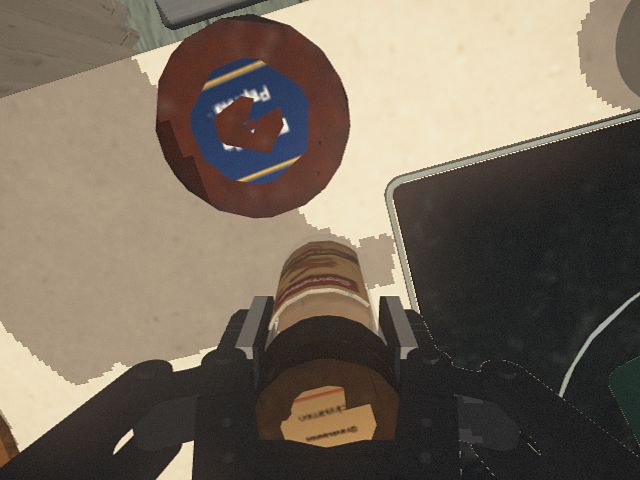

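The beige jar is between the pads (opening 0.466, about 40 mm), with the dark jar at (250,115) clear. Lifting and carrying it over.

carry_out --plan '[[[0,0,-0.015],0],[[0,0,-0.035],0],[[0,0,-0.04],0],[[0,0,-0.03],0],[[-0.002,-0.014,0],0],[[-0.004,-0.028,0],0],[[-0.004,-0.028,0],0],[[-0.004,-0.028,0],0],[[-0.004,-0.028,0],0],[[-0.004,-0.028,0],0],[[-0.004,-0.028,0],0],[[-0.004,-0.028,0],0],[[-0.004,-0.028,0],0],[[-0.004,-0.028,0],0],[[-0.004,-0.018,0],0],[[0,-0.01,0],0],[[0,0,0],0],[[0,0,0],0],[[0,0,0],0]]'

```text
time: 12.65
tcp_pos: [0.4635, -0.191, 0.1877]
eef_rot: [-0.426, -3.113, -0.0]
ft_force: [-0.8, -0.3, 0.2]
grip_width: 0.466
```

```bash
cat > m.py <<'E'
from h import *
from rig import *
import sys
k=sys.argv[1]
delta([.4635,-.192,.0872],np.radians(74.4))
for n in('side','wrist'):
    c=get_calibration(n);p,d=read_camera(n)
    np.savez(f'{n}{k}.npz',p=p,d=d,**{k:c[k] for k in('camera_matrix','R','t')})
    cv2.imwrite(f'pics/{n}{k}.png',p[...,::-1])
E
python3 m.py 4
```

```text
t 12.65 tcp [ 0.4635 -0.191   0.1877] yawy 74.4 j [-22.  14.  -9.  67.   0.  -7.] tilt z [-1.e-04  2.e-04 -1.e+00] grip 0.466 F [-0.8 -0.3  0.2]
world d [-0.     -0.001  -0.1005] twist 0.0004 shift before twist [-0.0003 -0.001   0.1005] after twist [-0.0003 -0.001   0.1005]
```

View pics/wrist4.png

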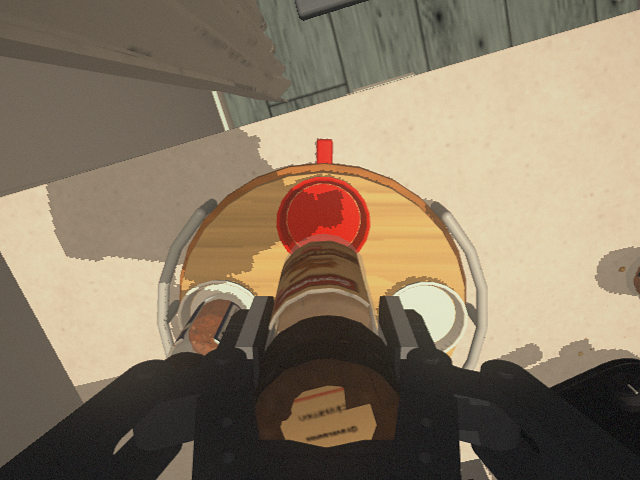

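View pics/side4.png

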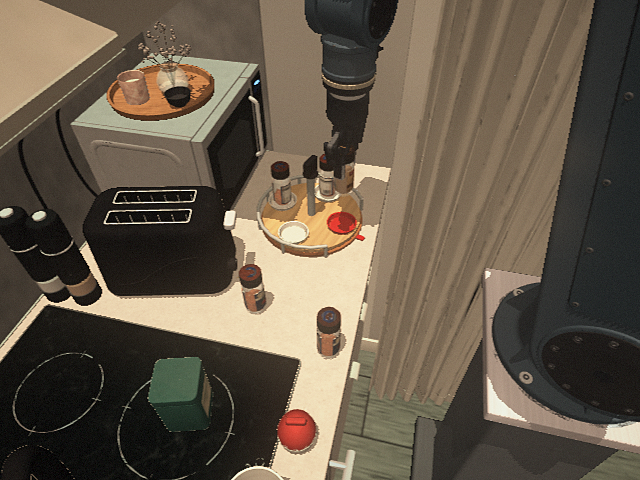

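Mark (325,150), pocket ring (323,218) and jar all line up on the wrist image centre column. Lowering to about 4 mm above the floor.

carry_out --plan '[[[0,-0.001,0.015],0],[[0,0,0.025],0],[[0,0,0.025],0],[[0,0,0.018],0],[[0,0,0.008],0],[[0,0,0.004],0],[[0,0,0],0],[[0,0,0],0]]'

```text
time: 13.55
tcp_pos: [0.4637, -0.1929, 0.0936]
eef_rot: [0.427, 3.111, -0.0]
ft_force: [-0.2, -0.7, -0.7]
grip_width: 0.464
```

```bash
python3 m.py 5
```

```text
t 13.55 tcp [ 0.4637 -0.1929  0.0936] yawy 74.4 j [-23.  17. -19.  54.   0.  -7.] tilt z [ 1.e-03 -4.e-04 -1.e+00] grip 0.464 F [-0.2 -0.7 -0.7]
world d [-0.0002  0.0009 -0.0064] twist -0.0004 shift before twist [0.0004 0.0008 0.0064] after twist [0.0004 0.0008 0.0064]
```

View pics/wrist5.png

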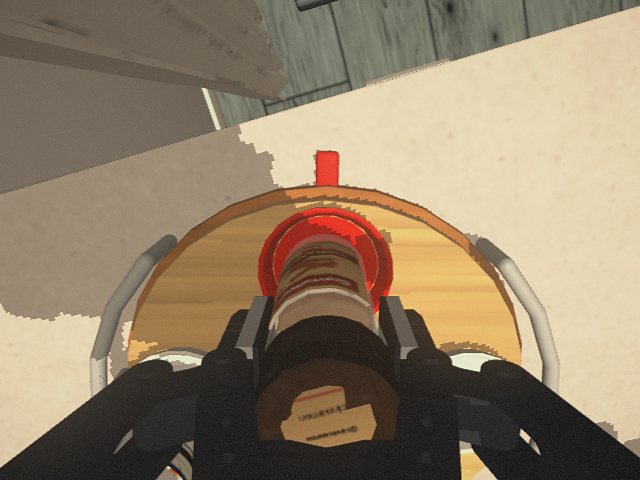

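View pics/side5.png

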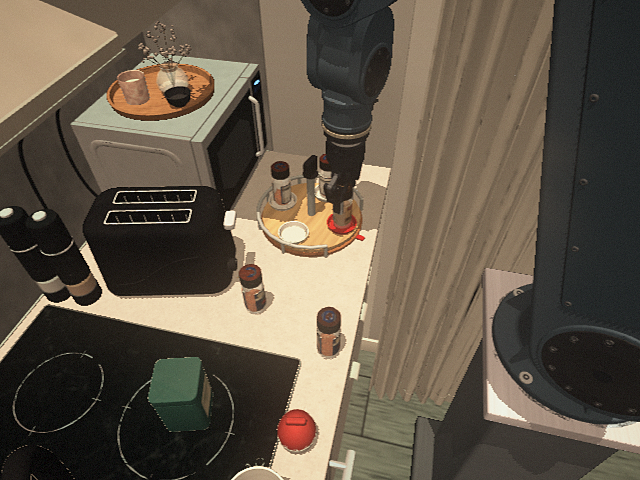

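The jar is inside the red ring, centred at about (325,250), with no contact force. Lowering the last few millimetres.

carry_out --plan '[[[0,0.001,0.002],0],[[0,0,0.002],0],[[0,0,0.001],0],[[0,0,0],0],[[0,0,0],0]]'

```text
time: 14.15
tcp_pos: [0.4634, -0.1918, 0.0878]
eef_rot: [-0.427, -3.112, -0.0]
ft_force: [0.1, -0.2, -1.4]
grip_width: 0.468
```

carry_out --plan '[[[0,0,0.001],0],[[0,0,0],0],[[0,0,0],0]]'

```text
time: 14.45
tcp_pos: [0.4637, -0.1919, 0.0872]
eef_rot: [0.427, 3.112, -0.0]
ft_force: [-1.2, -0.1, 5.7]
grip_width: 0.461
```

Floor contact shows at 5.7 N. Releasing and rising.

carry_out --plan '[[[0,0,0],0],[[0,0,0],0],[[0,0,0],0],[[0,0,0],0],[[0,0,0],0],[[0,0,0],0]]' --gripper 1

```text
time: 15.05
tcp_pos: [0.4634, -0.1918, 0.0868]
eef_rot: [-0.427, -3.112, 0.0]
ft_force: [0.2, 0.3, -0.1]
grip_width: 1.001
```

carry_out --plan '[[[0,0,-0.01],0],[[0,0,-0.02],0],[[0,0,-0.04],0],[[0,0,-0.04],0],[[0,0,-0.04],0],[[0,0,-0.02],0],[[0,0.02,0],0],[[0,0.04,0],0],[[0,0.04,0],0],[[0,0.04,0],0],[[0,0.04,0],0],[[0,0.04,0],0],[[0,0.04,0],0],[[0,0.04,0],0],[[0,0.02,0],0],[[0,0,0],0],[[0,0,0],0],[[0,0,0],0]]'

```text
time: 16.85
tcp_pos: [0.5495, 0.1155, 0.2573]
eef_rot: [0.428, 3.112, -0.0]
ft_force: [-0.0, -0.6, 0.8]
grip_width: 0.999
```

Run:
```python
from h import *
from rig import *
s=sense();print(s['time'],s['tcp_pos'],s['ft_force'])
for n in('top','side'):
    c=get_calibration(n);p,d=read_camera(n)
    np.savez(f'{n}6.npz',p=p,d=d,**{k:c[k] for k in('camera_matrix','R','t')})
    cv2.imwrite(f'pics/{n}6.png',p[...,::-1])
    p,X,ok=cloud(n+'6.npz')
    h=cv2.cvtColor(p,cv2.COLOR_RGB2HSV)
    red=ok&((h[...,0]<6)|(h[...,0]>174))&(h[...,1]>180)&(h[...,2]>90)&(X[...,0]>.35)&(X[...,0]<.6)&(X[...,1]<-.1)&(X[...,2]>.01)
    q=X[red];print(n,'red',len(q),[round(float(v),4) for v in cv2.minEnclosingCircle(q[:,:2].astype('f4'))[0]])
    m=ok&(X[...,2]>.095)&(X[...,2]<.13)&(X[...,0]>.38)&(X[...,0]<.64)&(X[...,1]<.16)&(X[...,1]>-.35)
    nn,l,st,ce=cv2.connectedComponentsWithStats(m.astype('uint8'))
    for i in range(1,nn):
        if st[i,4]>100:
            q=X[l==i];zm=np.percentile(q[:,2],90);print(n,ce[i].round(),st[i,4],'ztop',zm.round(4),[round(float(v),4) for v in cv2.minEnclosingCircle(q[q[:,2]>zm-.006][:,:2].astype('f4'))[0]])
```

```text
16.85 [0.54946561 0.11551453 0.25725358] [-0.01750104 -0.59388774  0.7948119 ]
top red 219 [0.4637, -0.1912]
top [408. 178.] 415 ztop 0.125 [0.613, -0.2343]
top [262. 197.] 350 ztop 0.106 [0.5837, 0.0509]
top [439. 227.] 432 ztop 0.1249 [0.5173, -0.2872]
top [389. 256.] 406 ztop 0.1246 [0.4636, -0.1907]
top [229. 278.] 372 ztop 0.1061 [0.4261, 0.1102]
side red 154 [0.489, -0.2335]
side [328. 163.] 335 ztop 0.1256 [0.5182, -0.2899]
side [282. 171.] 303 ztop 0.1255 [0.6141, -0.237]
side [343. 194.] 384 ztop 0.1253 [0.4623, -0.193]
side [250. 274.] 381 ztop 0.1066 [0.5836, 0.049]
side [329. 318.] 470 ztop 0.1065 [0.4258, 0.1076]
```

View pics/side6.png

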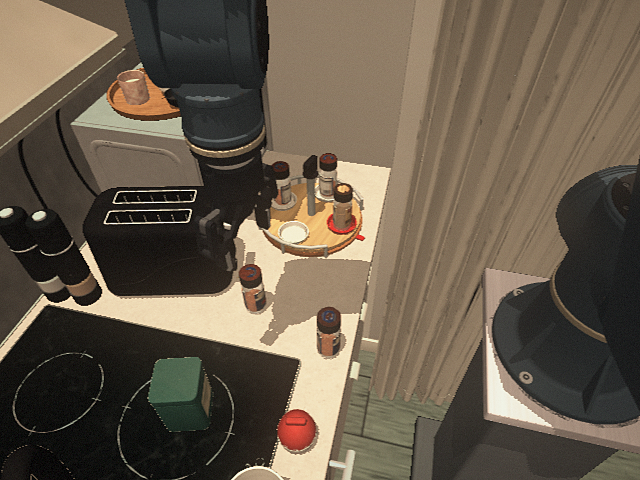

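View pics/top6.png

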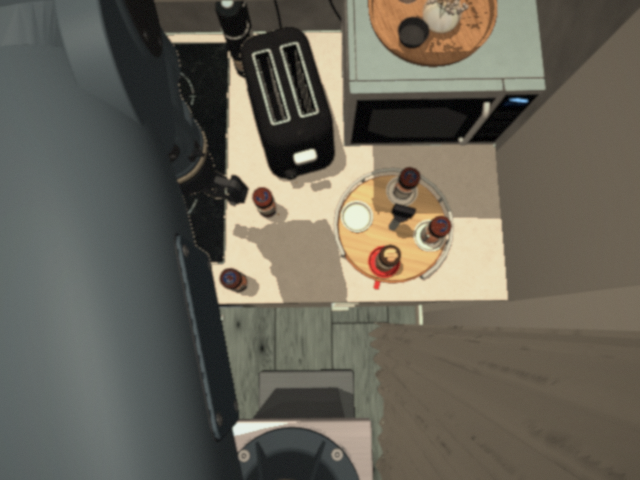

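The beige jar stands in the red pocket at (343,210) in the side view. Its top is level with the carousel jars (0.125 m), the dark jars are unmoved and the robot is clear.

```bash
python3 -c "
from rig import *
print(close_job())"
```

```text
the job is handed in; nothing more can be done
None
```

The job is done and handed in at about 17 s of the 48 s allowed. I turned the carousel clockwise by its knob until the red pocket faced the mark. I then stood the beige jar in that pocket, let go, and moved the arm clear.

Last checks before handing in:
- **Carousel:** the red pocket was within about 2° of the mark. The top camera put the ring at about 164.5°, against 164.4° for the mark.
- **Beige jar:** it stands upright, with its top at 0.125 m, level with the jars already on the carousel. The top camera puts it within about 1 mm of the pocket centre.
- **Dark jars:** both are within about 1 mm of where they started.
- **Robot:** the gripper was open, with nothing touching it.

Two measurements disagreed:
- **Just after the turn:** the side camera read the pocket at 168–170°. Once the arm was out of the way, the top camera read 164.5° and the wrist picture showed the pocket and mark in line.
- **At the end:** the side camera's ring position, (0.489, -0.2335), was off because the jar hid part of the ring, so I ignored it.

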